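# Hang the waste bin and wipe the sorting plate clean

### The job

First hang the grey bin on the side of the black sorting stand: lift it over the louvred panel and lower it so that its lip hooks over the panel's top edge, about centred, and let go. Then take the scraper block and wipe all five stone chips off the stand's steel plate into the hung bin, without touching the chips with the gripper. Finally stand the scraper back on its rubber pad, on its long foot and along the pad; leave the bin hanging and the glass dish, tub and tweezers where they are.

Things in the scene. Friction and masses are not known exactly. Their poses are not given: they have to be found in the camera images.
- stand: Fixed sorting stand: black housing with a steel plate on top, 160 mm (its x) by 180 mm (its y), top face 112 mm above the table. Origin: centre of the underside, on the table; z up. The free edge of the plate over which the chips are wiped is the one at y = -90 mm; outside it stands the louvred panel.
- plate (a point): Centre of the plate's top face, axes as the stand. The plate is flat, without kerbs. The chips lie within 50 mm of the centre line in x and between y = -75 and +35 mm (chip centres; each reaches at most 14 mm farther); the band beyond y = +50 mm, at the far end from the panel, is bare.
- rail (a point): Middle of the top edge of the louvred aluminium panel, axes as the stand: upright sheet 150 mm wide (x), 5 mm thick (y), top edge 105 mm above the table, 7 mm below the plate. Between plate edge and panel is a slot 12 mm wide (stand y -90 to -102 mm), 55 mm deep. The bin hangs on the panel's outer (-y) side, its lip's flange down in this slot.
- bin: Loose dark grey plastic bin, about 0.22 kg: open trough 160 (x) by 88 (y) by 70 mm high, walls 4 mm. Origin: centre of its underside, z up. Starts on the table, its lip (the +y side) roughly towards the stand. A grip tab stands on the -y wall. Hung, its underside is 40 mm above the table, its +y axis along the stand's +y, and the lip's top 2 mm below the plate.
- bin_lip (a point): Middle of the channel under the lip, at bin (0, 50.5, 65) mm; meets point rail when hung. Lip, along the whole +y rim: flat bridge z 65 to 70 mm, out to y = 62, with a flange 5 mm thick (y 57 to 62) turned down to z = 47. The channel (y 44 to 57) takes the 5 mm panel with 4 mm play each way, the flange has 3 mm to the plate's edge; it may hang slightly tilted.
- bin_tab (a point): Centre of the top of the bin's grip tab, on the -y wall opposite the lip: an upright tab 50 mm (x) by 14 mm (y), its top at z = 95 mm, 25 mm above the rim, reaching down along the inside of the wall to z = 50 mm. Grip it across its 14 mm (bin y) from above.
- pad: Fixed black rubber pad for the scraper, 180 mm (x) by 80 mm (y) by 6 mm thick. Origin: centre of its underside, on the table.
- scraper: Loose scraper block, about 0.16 kg: a white foot 140 mm (x) by 28 mm (y) by 20 mm high with a wooden handle on top, 50 mm (x) by 20 mm (y), from z = 20 to 70 mm. Origin: centre of its underside, z up. It starts standing on the pad, along it (both ends are alike).
- scraper_grip (a point): Point inside the handle, on its axis 45 mm above the scraper's underside, to grip across the 20 mm (scraper y) from above.
- chip1: Stone chip 1 of 5, brown, flat, irregular, about 20 by 16 mm and 9 mm thick, 12 g, lying loose on the plate. Origin: centre of its underside.
- chip2: Stone chip 2 of 5, brown, flat, irregular, about 20 by 16 mm and 9 mm thick, 12 g, lying loose on the plate. Origin: centre of its underside.
- chip3: Stone chip 3 of 5, brown, flat, irregular, about 20 by 16 mm and 9 mm thick, 12 g, lying loose on the plate. Origin: centre of its underside.
- chip4: Stone chip 4 of 5, brown, flat, irregular, about 20 by 16 mm and 9 mm thick, 12 g, lying loose on the plate. Origin: centre of its underside.
- chip5: Stone chip 5 of 5, brown, flat, irregular, about 20 by 16 mm and 9 mm thick, 12 g, lying loose on the plate. Origin: centre of its underside.
- dish: Bystander: glass bowl, 90 mm across, 45 mm high, beyond the work. Origin: centre of its underside.
- tub: Bystander: clear plastic cup, 90 mm across, 70 mm high, beyond the work. Origin: centre of its underside.
- tweezers: Bystander: steel tweezers, 126 mm long, lying flat between the stand and the bin and pad, on the robot's side. Origin: middle, on the table.
There are look-alikes about, which are no part of the job. There is more than one size of the scraper; the job needs the middle-sized.

How it is judged:
On the way, in this order (a step that is already met when the one before it is completed fails the run):
1. the bin hangs by its lip on the panel and is let go (x of bin_lip in the frame of rail between -0.025 and 0.025 m and y of bin_lip in the frame of rail between -0.009 and 0.009 m and z of bin_lip in the frame of rail between -0.006 and 0.006 m and angle between bin's own z axis and vertical below 0.2 rad and contact force between the fingers and bin below 0.1 N), for 0.3 s.
2. the scraper is down on the plate while the bin hangs (x of scraper in the frame of plate between -0.08 and 0.08 m and y of scraper in the frame of plate between -0.1 and 0.09 m and z of scraper in the frame of plate between -0.004 and 0.009 m and x of bin_lip in the frame of rail between -0.025 and 0.025 m and y of bin_lip in the frame of rail between -0.009 and 0.009 m and z of bin_lip in the frame of rail between -0.006 and 0.006 m and angle between bin's own z axis and vertical below 0.2 rad), for 0.05 s.
3. all five chips lie in the hung bin (x of chip1 in the frame of bin between -0.08 and 0.08 m and y of chip1 in the frame of bin between -0.044 and 0.044 m and z of chip1 in the frame of bin between -0.002 and 0.055 m and x of chip2 in the frame of bin between -0.08 and 0.08 m and y of chip2 in the frame of bin between -0.044 and 0.044 m and z of chip2 in the frame of bin between -0.002 and 0.055 m and x of chip3 in the frame of bin between -0.08 and 0.08 m and y of chip3 in the frame of bin between -0.044 and 0.044 m and z of chip3 in the frame of bin between -0.002 and 0.055 m and x of chip4 in the frame of bin between -0.08 and 0.08 m and y of chip4 in the frame of bin between -0.044 and 0.044 m and z of chip4 in the frame of bin between -0.002 and 0.055 m and x of chip5 in the frame of bin between -0.08 and 0.08 m and y of chip5 in the frame of bin between -0.044 and 0.044 m and z of chip5 in the frame of bin between -0.002 and 0.055 m and x of bin_lip in the frame of rail between -0.025 and 0.025 m and y of bin_lip in the frame of rail between -0.009 and 0.009 m and z of bin_lip in the frame of rail between -0.006 and 0.006 m and angle between bin's own z axis and vertical below 0.2 rad), for 0.2 s.
4. the scraper stands on its pad again (x of scraper in the frame of pad between -0.035 and 0.035 m and y of scraper in the frame of pad between -0.03 and 0.03 m and z of scraper in the frame of pad between 0.002 and 0.012 m and angle between scraper's own z axis and vertical below 0.1 rad and angle between the x axis of scraper and the x axis of pad, either way round below 0.3 rad and x of bin_lip in the frame of rail between -0.025 and 0.025 m and y of bin_lip in the frame of rail between -0.009 and 0.009 m and z of bin_lip in the frame of rail between -0.006 and 0.006 m and angle between bin's own z axis and vertical below 0.2 rad), for 0.2 s.
At the end, for the whole second after the job is handed in: At rest: bin hung on the panel (lip middle within 25 mm along, 9 mm across, 6 mm in height; tilt under 0.2 rad); all chips in the bin, under 55 mm above its underside; scraper upright on the pad (within 35 mm along, 30 mm across its centre, 0.3 rad of its length, tilt under 0.1 rad) (all of step 4 and x of chip1 in the frame of bin between -0.08 and 0.08 m and y of chip1 in the frame of bin between -0.044 and 0.044 m and z of chip1 in the frame of bin between -0.002 and 0.055 m and x of chip2 in the frame of bin between -0.08 and 0.08 m and y of chip2 in the frame of bin between -0.044 and 0.044 m and z of chip2 in the frame of bin between -0.002 and 0.055 m and x of chip3 in the frame of bin between -0.08 and 0.08 m and y of chip3 in the frame of bin between -0.044 and 0.044 m and z of chip3 in the frame of bin between -0.002 and 0.055 m and x of chip4 in the frame of bin between -0.08 and 0.08 m and y of chip4 in the frame of bin between -0.044 and 0.044 m and z of chip4 in the frame of bin between -0.002 and 0.055 m and x of chip5 in the frame of bin between -0.08 and 0.08 m and y of chip5 in the frame of bin between -0.044 and 0.044 m and z of chip5 in the frame of bin between -0.002 and 0.055 m and linear speed of each of bin, scraper, chip1, chip2, chip3, chip4, chip5 below 0.02 m/s); the robot touches nothing.
It fails at once if the gripper touches a chip (contact force between the fingers and chip1 above 0.3 N or contact force between the fingers and chip2 above 0.3 N or contact force between the fingers and chip3 above 0.3 N or contact force between the fingers and chip4 above 0.3 N or contact force between the fingers and chip5 above 0.3 N).
It fails at once if the dish is disturbed (moved over 30 mm) (distance of dish from where it was at the start of the episode above 0.03 m).
It fails at once if the tub is disturbed (moved over 30 mm) (distance of tub from where it was at the start of the episode above 0.03 m).
It fails at once if the tweezers is disturbed (moved over 30 mm) (distance of tweezers from where it was at the start of the episode above 0.03 m).
It also fails if it takes over 61 s, if anything falls off the work surface, if the arm or the gripper's body presses on something with over 40 N, if the wrist force passes 120 N, or if a joint passes its speed limit or range.

### The arm

A 7-joint arm with a two-finger parallel gripper is mounted at the origin on the work surface. World frame = base frame: x ahead of the robot, y to its left, z up, the work surface at z = 0. Lengths are in m, angles in rad, forces in N, time in s.
With the tool pointing down it reaches from about 0.4 to 0.85 m from the base axis. Payload 10.4 kg.
Tool frame: the origin (TCP) lies at the very end of the fingers, on their centre line; the grasp point (between the pads) lies 19 mm behind it; z points along the fingers, y is the line along which they close (so a half turn about z gives the same grasp; the last joint's range is limited). The gripper opens to 85 mm and grips with 20 to 120 N. Pads are 22 mm wide; open, the fingers measure 114 mm over their backs; the gripper's body (76 mm by 85 mm) begins 54 mm behind the grasp point. The pads swing forward as they close: fully open they stand 13 mm farther back than shut.
Start: joints at [-1.239, 0.332, -0.065, 1.46, 0.022, 1.35, -0.088], TCP at [0.217, 0.586, 0.231] pointing down, gripper open.
Joint ranges: [-2.6, 2.6], [-0.5, 2.12], [-1.47, 1.34], [0.16, 2.42], [-1.27, 4.41], [0.06, 2.06], [-2.6, 2.6]. Speed limits (rad/s): [2.22, 2.22, 2.79, 2.79, 3.14, 3.14, 3.14].

### API

Orientations are given as a unit quaternion [x, y, z, w].
In Python, from cell import manip, eyes, order gives the robot as it stands.
- The arm moves only by the tool play_rows, never from a script. Its argument "plan" is a list of rows, each a list of 3 entries, a list of its own where there are three numbers: the gripper command: -1 is shut, 1 is fully open, values between are in proportion, then the shift along the tool's x, y, z in m, then the turn, a rotation vector about the tool's x, y, z in degrees. In form: [[gripper, [tx, ty, tz], [rx, ry, rz]], ...]. A call has 1 to 10 rows; each row is the pose to reach, as a shift and turn from the pose commanded when the call began, along the tool's axes at that moment; what a row does not reach only later rows make up. A row lasts 1/8 s, in which the tool goes at most 62.5 mm and 10.7 degrees, less where a joint would pass 70% of its speed; a pose out of reach is approached as far as the arm can. A call with a gripper value outside its range is refused whole. The fingers move at their own pace and stop on an object; the grip force is fixed at half the most. Time passes only in rows, so rows that repeat a pose let the fingers close. It gives the time, the measured TCP pose, the force, the opening and the grip force at its end, in the units of the state.
- manip.observe(): the state, without advancing time (a new reading comes with each control period).
- eyes.camera(name): name is "side" or "top"; returns (picture, depth): 480x640x3 uint8, red, green, blue; 480x640 float32, m along the optical axis (not along the pixel's ray), 0 where there is no reading.
- eyes.calibration(name): a dict with "vertical_fov" (degrees; the focal length in pixels is half the picture's height over the tangent of half this angle, whatever the lens; pixels are square), "cx", "cy" (the principal point, pixels), "camera_from_world" (4x4, takes a point from world to camera coordinates). Camera axes: x right, y down, z forward; pixel columns grow to the right and rows downward; lengths in m; the calibration is good to about 2 mm. A picture is of the moment at which its call begins. calibration takes no time and is no camera call.
- order.job_done(): hands the job in; it is judged then, once.
The state is a dict: "clock": time; "joint_pos": joint angles; "joint_velocities": joint speeds; "tau": joint torques, N m; "eef_pos": TCP position; "tcp_rot": TCP orientation; "force": force on the tool from outside, world axes, zero at the start; "ft_torque": the same for the moment, N m; "opening": finger opening in m; "grasp_force": force on a finger pad.
Only numpy, scipy, OpenCV 4.12 (cv2) and the standard library are available. Lean on these libraries where they do the work, as an engineer would, in place of code of your own. Each camera call takes 0.05 s, during which the arm holds its last target. There are 200 camera calls.

## Working session

There is one attempt and no reset: what is moved stays moved. The work goes in short steps, Python scripts to look and compute and a tool call to move; the robot and the scene stay as the last step left them, time stands still between calls to the robot, and variables do not carry over. Pictures are saved under pics/ and viewed, at most 10 in all, crops included, and the job is handed in when it is done.

Besides the shell and the picture viewer there is one more tool, called after ">>>" by a JSON object that holds its "op" and its "data". play_rows: Moves the arm, as the interface text tells. Its arguments: {"type":"object","properties":{"plan":{"type":"array"}},"required":["plan"]}

```bash
ls; mkdir -p pics
cat > h.py <<'E'
import numpy as np, cv2
from cell import manip, eyes, order
def shot(n):
    rgb,d=eyes.camera(n); c=eyes.calibration(n); return rgb,d,c
def f(c): return 240/np.tan(np.radians(c["vertical_fov"])/2)
def cloud(d,c):
    v,u=np.mgrid[:480,:640]; F=f(c)
    P=np.stack([(u-c["cx"])/F*d,(v-c["cy"])/F*d,d,np.ones_like(d)],-1)
    W=P@np.linalg.inv(np.array(c["camera_from_world"])).T
    W=W[...,:3]; W[d==0]=np.nan
    return W
def ray(c,u,v,z):
    T=np.linalg.inv(np.array(c["camera_from_world"])); F=f(c)
    r=T[:3,:3]@[(u-c["cx"])/F,(v-c["cy"])/F,1]; o=T[:3,3]
    return o+r*(z-o[2])/r[2]
E
python3 - <<'E'
from h import *
for n in("side","top"):
    r,d,c=shot(n); cv2.imwrite(f"pics/{n}0.png",r[...,::-1]); np.savez(f"{n}0.npz",r=r,d=d)
    print(n,{k:np.round(v,3) if k!="x" else v for k,v in c.items()})
print(manip.observe())
E
```

```text
pics
side {'vertical_fov': np.float64(56.098), 'cx': np.float64(321.315), 'cy': np.float64(238.867), 'camera_from_world': array([[-0.936, -0.353, -0.009,  0.481],
       [-0.247,  0.673, -0.697,  0.257],
       [ 0.252, -0.65 , -0.717,  0.623],
       [ 0.   ,  0.   ,  0.   ,  1.   ]])}
top {'vertical_fov': np.float64(47.137), 'cx': np.float64(323.351), 'cy': np.float64(234.352), 'camera_from_world': array([[-3.000e-03, -1.000e+00,  2.800e-02, -1.030e-01],
       [-9.910e-01, -1.000e-03, -1.350e-01,  5.490e-01],
       [ 1.350e-01, -2.800e-02, -9.900e-01,  1.199e+00],
       [ 0.000e+00,  0.000e+00,  0.000e+00,  1.000e+00]])}
{'clock': 0.1, 'joint_pos': array([-1.23856922,  0.33280317, -0.06471092,  1.46082891,  0.02161633,
        1.34992643, -0.08852683]), 'joint_velocities': array([ 0.00058586, -0.00141341, -0.00125842, -0.00161862,  0.00204745,
        0.00063765,  0.00108935]), 'tau': array([ 1.31556142e-03, -6.26746774e+01,  4.91490006e-02, -3.92432714e+01,
        1.63155142e-02,  6.94669565e-03, -7.63787148e-05]), 'eef_pos': array([0.21702914, 0.58575435, 0.23061255]), 'tcp_rot': array([ 1.76481476e-01,  9.84303757e-01, -6.30127500e-04, -7.74235995e-05]), 'force': array([ 0.23082797,  0.13062592, -0.03182508]), 'ft_torque': array([ 0.01216451, -0.00017206,  0.05311305]), 'grasp_force': 0.0, 'opening': 0.08538548280389822}
```

View pics/top0.png

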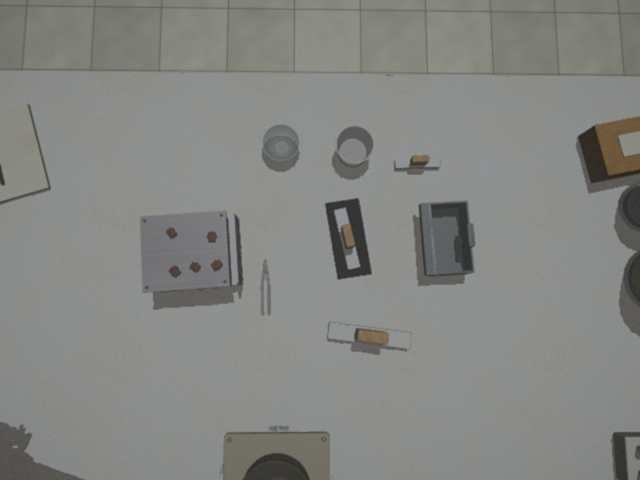

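View pics/side0.png

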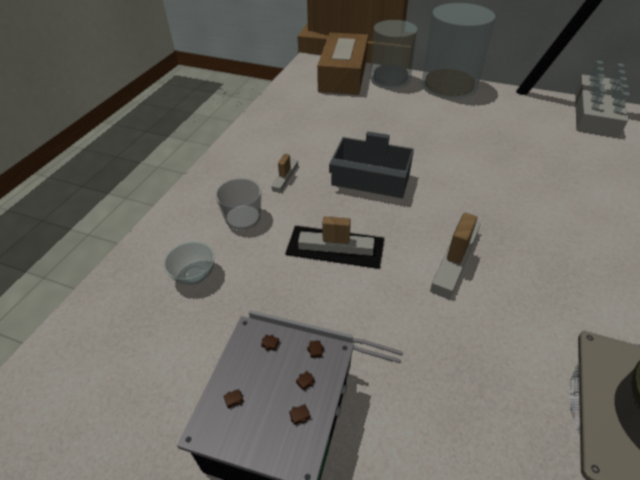

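The top view shows the stand at (190,250) with its panel on the right at col 237, and the bin at (446,238) with its lip on the left and tab on the right at (471,234). There are three scraper look-alikes: small at (417,162), one on the black pad at (348,237), and large at (370,337). The one on the pad fits the description (middle-sized, on its pad). I'll measure its foot and enlarge it to confirm.

```bash
cat >> h.py <<'E'
def rect(m,W,name,z=None):
    # min-area rect in world xy of the masked cloud points
    P=W[m&np.isfinite(W[...,2])]
    (cx,cy),(a,b),t=cv2.minAreaRect(P[:,:2].astype(np.float32))
    if a<b: a,b,t=b,a,t-90
    t=(t+90)%180-90
    print(name,"n",len(P),"c %.4f %.4f size %.4f %.4f longaxis %.1fdeg z med %.4f [%.4f %.4f]"%(cx,cy,a,b,t,np.median(P[:,2]),*np.percentile(P[:,2],[2,98])))
def box(u0,v0,u1,v1):
    m=np.zeros((480,640),bool); m[v0:v1,u0:u1]=True; return m
E
python3 - <<'E'
from h import *
z=np.load("top0.npz"); r,d=z["r"],z["d"]; c=eyes.calibration("top"); W=cloud(d,c); Z=W[...,2]
print("tablez",np.nanmedian(Z[box(270,340,310,400)]))
rect(box(130,200,229,305)&(Z>.105)&(Z<.12),W,"plate")
rect(box(230,200,245,305)&(Z>.098)&(Z<.11),W,"panel")
rect(box(410,190,485,285)&(Z>.06)&(Z<.075),W,"bin rim")
rect(box(410,190,485,285)&(Z>.087)&(Z<.1),W,"bin tab")
rect(box(410,190,485,285)&(Z>.06)&(Z<.12)&(np.indices(Z.shape)[1]<435),W,"bin lip")
br=r.max(2)
for n,b in(("pad",box(315,190,380,285)),("big",box(315,310,420,360)),("small",box(385,145,445,175))):
    rect(b&(Z>.015)&(Z<.03)&(br>120),W,n+" foot"); rect(b&(Z>.05)&(Z<.12),W,n+" handle")
rect(box(315,190,380,285)&(Z>.002)&(Z<.010)&(br<70),W,"pad")
hsv=cv2.cvtColor(r,cv2.COLOR_RGB2HSV)
m=box(140,210,228,292)&(hsv[...,1]>90)
k,l,s,ce=cv2.connectedComponentsWithStats(m.astype(np.uint8))
for i in range(1,k):
    if s[i,4]>15: print("chip",ce[i].round(1),s[i,4],ray(c,*ce[i],.117).round(4))
rect(box(255,255,278,320)&(Z>.004),W,"tweez")
cr=np.hstack([cv2.resize(r[130:360,310:490],None,fx=2,fy=2),cv2.resize(r[195:310,130:255],(400,460),interpolation=cv2.INTER_CUBIC)])
cv2.imwrite("pics/crop1.png",cr[...,::-1])
E
```

```text
tablez 0.0007942933561900789
plate n 6321 c 0.5042 0.1899 size 0.1817 0.1606 longaxis -85.7deg z med 0.1127 [0.1082 0.1180]
panel n 195 c 0.5095 0.0853 size 0.1536 0.0177 longaxis -0.8deg z med 0.1052 [0.0996 0.1092]
bin rim n 1121 c 0.5386 -0.3751 size 0.1605 0.1088 longaxis 3.3deg z med 0.0704 [0.0614 0.0746]
bin tab n 160 c 0.5404 -0.4208 size 0.0488 0.0159 longaxis 2.8deg z med 0.0950 [0.0874 0.0993]
bin lip n 789 c 0.5368 -0.3307 size 0.1621 0.0318 longaxis -1.7deg z med 0.0707 [0.0619 0.0757]
pad foot n 360 c 0.5425 -0.1566 size 0.1386 0.0266 longaxis 13.4deg z med 0.0266 [0.0218 0.0298]
pad handle n 240 c 0.5418 -0.1565 size 0.0496 0.0205 longaxis 13.9deg z med 0.0761 [0.0514 0.0811]
big foot n 750 c 0.3249 -0.2059 size 0.1843 0.0360 longaxis 82.4deg z med 0.0269 [0.0221 0.0298]
big handle n 422 c 0.3246 -0.2051 size 0.0663 0.0265 longaxis 82.5deg z med 0.0926 [0.0616 0.0971]
small foot n 163 c 0.7213 -0.3248 size 0.1052 0.0211 longaxis -88.0deg z med 0.0176 [0.0151 0.0220]
small handle n 103 c 0.7205 -0.3239 size 0.0371 0.0150 longaxis -89.9deg z med 0.0538 [0.0506 0.0579]
pad n 1408 c 0.5453 -0.1609 size 0.1771 0.0772 longaxis 9.0deg z med 0.0066 [0.0025 0.0098]
tweez n 304 c 0.4332 0.0266 size 0.1454 0.0502 longaxis 0.6deg z med 0.0060 [0.0041 0.0106]
```

View pics/crop1.png

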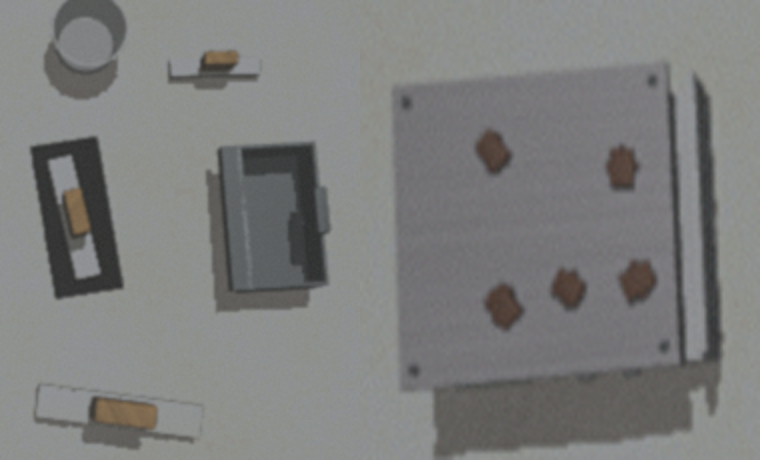

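```bash
cat >> h.py <<'E'
from scipy.spatial.transform import Rotation as R
def go(x,y,z,yaw):
    s=manip.observe(); r=R.from_quat(s["tcp_rot"]); p=s["eef_pos"]
    Y=r.as_matrix()[:,1]; now=np.degrees(np.arctan2(Y[1],Y[0]))
    t=R.from_matrix(np.array([[-np.sin(np.radians(-yaw)),np.cos(np.radians(yaw)),0],[np.cos(np.radians(yaw)),np.sin(np.radians(yaw)),0],[0,0,-1]]).T) if 0 else None
    cy,sy=np.cos(np.radians(yaw)),np.sin(np.radians(yaw))
    t=R.from_matrix(np.column_stack([[-sy,cy,0],[cy,sy,0],[0,0,-1]]))
    assert t.as_matrix()[:,0]@np.cross(t.as_matrix()[:,1],t.as_matrix()[:,2])>0 or True
    M=t.as_matrix()
    if np.linalg.det(M)<0: t=R.from_matrix(np.column_stack([np.cross([cy,sy,0],[0,0,-1]),[cy,sy,0],[0,0,-1]]))
    print("from",p.round(4),"yaw %.1f"%now,"clk",s["clock"],"shift",(r.inv().apply(np.array([x,y,z])-p)).round(4),"turn",np.degrees((r.inv()*t).as_rotvec()).round(1))
E
python3 - <<'E'
from h import *
c=eyes.calibration("top")
K=[ray(c,u,v,.112)[:2] for u,v in((140.3,217),(226.25,211.25),(230,285.5),(142.8,292.5))]
K=np.array(K);print(K.round(4),K.mean(0))
e=lambda a,b:(np.linalg.norm(b-a).round(4),np.degrees(np.arctan2(*(b-a)[::-1])).round(2))
print(e(K[3],K[0]),e(K[2],K[1]),e(K[1],K[0]),e(K[2],K[3]))
go(.45,.05,.25,-30); go(.5404,-.4208,.18,-86.8)
E
```

```text
[[0.5755 0.2839]
 [0.5881 0.1041]
 [0.4315 0.0932]
 [0.4175 0.2723]] [0.50316408 0.18837547]
(np.float64(0.1585), np.float64(4.22)) (np.float64(0.157), np.float64(4.01)) (np.float64(0.1802), np.float64(94.01)) (np.float64(0.1796), np.float64(94.49))
from [0.217  0.5858 0.2306] yaw 69.7 clk 0.1 shift [-0.4046 -0.4215 -0.0188] turn [-0.   0.1 99.7]
from [0.217  0.5858 0.2306] yaw 69.7 clk 0.1 shift [-0.6529 -0.8314  0.0517] turn [-0.000e+00  1.000e-01  1.565e+02]
```

>>> {"op": "play_rows", "data": {"plan": [[0.6,[-0.4046,-0.4215,-0.019],[0,0,99.7]],[0.6,[-0.4046,-0.4215,-0.019],[0,0,99.7]],[0.6,[-0.4046,-0.4215,-0.019],[0,0,99.7]],[0.6,[-0.4046,-0.4215,-0.019],[0,0,99.7]],[0.6,[-0.4046,-0.4215,-0.019],[0,0,99.7]],[0.6,[-0.4046,-0.4215,-0.019],[0,0,99.7]],[0.6,[-0.4046,-0.4215,-0.019],[0,0,99.7]],[0.6,[-0.4046,-0.4215,-0.019],[0,0,99.7]],[0.6,[-0.4046,-0.4215,-0.019],[0,0,99.7]],[0.6,[-0.4046,-0.4215,-0.019],[0,0,99.7]]]}}

```text
clock: 1.35
eef_pos: [0.4508, 0.0466, 0.2504]
tcp_rot: [0.868, 0.496, 0.0, 0.0]
force: [-0.1, 0.6, 0.2]
opening: 0.0682
grasp_force: 0.0
```

Run:
```python
from h import *
go(.5404,-.4208,.18,-86.8)
```

```text
from [0.4508 0.0466 0.2504] yaw -30.5 clk 1.35 shift [-0.3572  0.3145  0.0704] turn [ 0.  -0.  56.3]
```

>>> {"op": "play_rows", "data": {"plan": [[0.6,[-0.357,0.3145,0.05],[0,0,56.3]],[0.6,[-0.357,0.3145,0.05],[0,0,56.3]],[0.6,[-0.357,0.3145,0.05],[0,0,56.3]],[0.6,[-0.357,0.3145,0.05],[0,0,56.3]],[0.6,[-0.357,0.3145,0.05],[0,0,56.3]],[0.6,[-0.357,0.3145,0.07],[0,0,56.3]],[0.6,[-0.357,0.3145,0.07],[0,0,56.3]],[0.6,[-0.357,0.3145,0.07],[0,0,56.3]],[0.6,[-0.357,0.3145,0.07],[0,0,56.3]],[0.6,[-0.357,0.3145,0.07],[0,0,56.3]]]}}

```text
clock: 2.6
eef_pos: [0.5442, -0.4151, 0.1797]
tcp_rot: [0.999, 0.033, -0.0, -0.001]
force: [-0.0, 0.0, -0.1]
opening: 0.0687
grasp_force: 0.0
```

Run:
```python
from h import *
go(.5404,-.4208,.066,-86.8)
r,d,c=shot("side");cv2.imwrite("pics/s1.png",cv2.resize(r[60:240,240:480],(800,600))[...,::-1])
```

```text
from [ 0.5442 -0.4151  0.1797] yaw -86.3 clk 2.6 shift [-0.0041  0.0056  0.1137] turn [-0.1  0.   0.5]
```

View pics/s1.png

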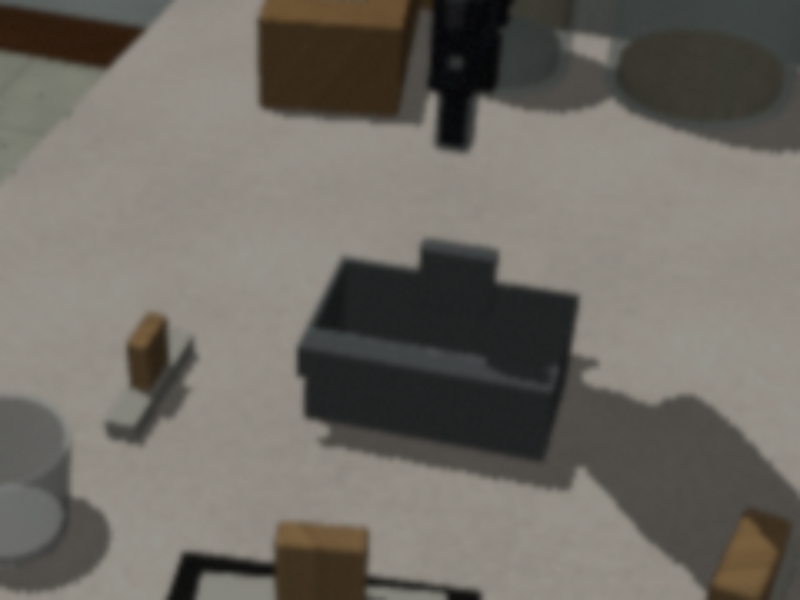

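The crop shows the open gripper at (455,110), squarely above the bin's tab at (460,260). I'll go down and grip.

>>> {"op": "play_rows", "data": {"plan": [[0.6,[-0.004,0.0055,0.05],[0,0,0.5]],[0.6,[-0.004,0.0055,0.09],[0,0,0.5]],[0.6,[-0.004,0.0055,0.114],[0,0,0.5]],[0.6,[-0.004,0.0055,0.114],[0,0,0.5]],[-1,[-0.004,0.0055,0.114],[0,0,0.5]],[-1,[-0.004,0.0055,0.114],[0,0,0.5]],[-1,[-0.004,0.0055,0.114],[0,0,0.5]],[-1,[-0.004,0.0055,0.114],[0,0,0.5]],[-1,[-0.004,0.0055,0.114],[0,0,0.5]],[-1,[-0.004,0.0055,0.09],[0,0,0.5]]]}}

```text
clock: 3.9
eef_pos: [0.5393, -0.4209, 0.0888]
tcp_rot: [1.0, 0.028, -0.001, -0.001]
force: [-0.1, 0.9, -2.5]
opening: 0.0131
grasp_force: 58.8
```

>>> {"op": "play_rows", "data": {"plan": [[-1,[0,0,-0.04],[0,0,0]],[-1,[0,0,-0.08],[0,0,0]],[-1,[0,0,-0.1],[0,0,0]],[-1,[0,0,-0.1],[0,0,0]]]}}

```text
clock: 4.4
eef_pos: [0.5404, -0.4223, 0.1909]
tcp_rot: [1.0, 0.028, 0.001, 0.0]
force: [-0.1, -0.3, -2.5]
opening: 0.0131
grasp_force: 58.9
```

Run:
```python
from h import *
s=manip.observe();print(s["eef_pos"],s["opening"],s["grasp_force"],s["force"])
r,d,c=shot("top");cv2.imwrite("pics/t2.png",cv2.resize(r[150:310,370:540],(640,600))[...,::-1])
W=cloud(d,c);Z=W[...,2]
zz=Z[box(405,180,470,290)];print(np.histogram(zz,np.arange(-.01,.26,.01)))
```

```text
[ 0.54035217 -0.42225573  0.19087888] 0.013127734163020557 58.922415375709534 [-0.06870255 -0.26153575 -2.49194902]
(array([1191, 2051,    0,    0,    0,    0,    0,    0,    0,    0,    0,
          0,    0,  652,  312,   21,   22,   27,   91,  117,  784,    2,
          0,    0,    0,    0]), array([-0.01,  0.  ,  0.01,  0.02,  0.03,  0.04,  0.05,  0.06,  0.07,
        0.08,  0.09,  0.1 ,  0.11,  0.12,  0.13,  0.14,  0.15,  0.16,
        0.17,  0.18,  0.19,  0.2 ,  0.21,  0.22,  0.23,  0.24,  0.25]))
```

View pics/t2.png

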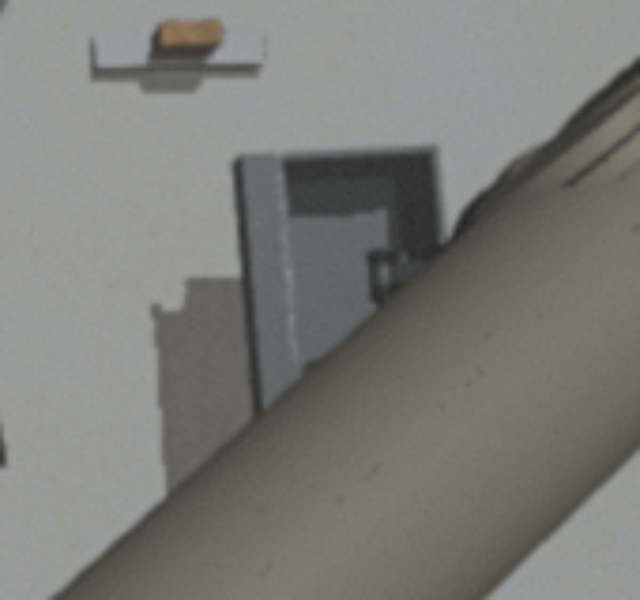

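The bin hangs level in the grip. The lip edge runs from (237,160) to (262,410) in the crop, and the arm hides the near half. I'll measure the lip relative to the TCP.

```bash
cat >> h.py <<'E'
def lip(W,m,zr,side=1,n=20):
    # per-image-row extreme y of points at height zr -> line y=a+b*x
    L=[]
    for v in np.where(m.any(1))[0]:
        P=W[v][m[v]&(W[v][:,2]>zr[0])&(W[v][:,2]<zr[1])]
        if len(P)>3: L.append([P[:,0].mean(),(P[:,1]*side).max()*side])
    L=np.array(L); b,a=np.polyfit(L[:,0],L[:,1],1); k=abs(L[:,1]-a-b*L[:,0])<.004
    b,a=np.polyfit(L[k,0],L[k,1],1); print("edge n",k.sum(),"x %.4f..%.4f"%(L[:,0].min(),L[:,0].max()),"yaw %.2f"%np.degrees(np.arctan(b)))
    return a,b
E
python3 - <<'E'
from h import *
r,d,c=shot("top");W=cloud(d,c);Z=W[...,2]
m=box(425,185,449,262)
a,b=lip(W,m,(.18,.21)); s=manip.observe();p=s["eef_pos"];print("edge y at tcp x",a+b*p[0],p, "zmed lip",np.nanmedian(Z[box(436,195,444,240)]))
z=np.load("top0.npz");W0=cloud(z["d"],c)
a,b=lip(W0,box(140,205,232,300),(.105,.12),-1);print("plate edge at x .512",a+b*.512)
a,b=lip(W0,box(410,195,440,280),(.06,.08));print("bin edge init at x .539",a+b*.539)
a,b=lip(W0,box(227,205,245,300),(.098,.109),-1);print("panel outer at x .512",a+b*.512)
m=(Z>.185)&(Z<.205)&box(425,185,485,270); P=W[m];print("far end x",np.percentile(P[:,0],[98,99.5]))
E
```

```text
edge n 66 x 0.4832..0.6153 yaw 3.13
edge y at tcp x -0.32258712238892234 [ 0.53972924 -0.42133844  0.18846201] zmed lip 0.19339429005576647
edge n 17 x 0.4185..0.5885 yaw 3.89
plate edge at x .512 0.10043126406437858
edge n 72 x 0.4575..0.6172 yaw 3.14
bin edge init at x .539 -0.32159835503367606
edge n 15 x 0.4411..0.5515 yaw 4.35
panel outer at x .512 0.08335956388096763
far end x [0.61794767 0.61962003]
```

Run:
```python
from h import *
go(.517,-.002,.19,-85.8)
```

```text
from [ 0.5397 -0.4213  0.1885] yaw -86.8 clk 4.5 shift [ 0.0006 -0.42   -0.0009] turn [-0.1  0.1 -1. ]
```

>>> {"op": "play_rows", "data": {"plan": [[-1,[0,-0.025,0],[0,0,0]],[-1,[0,-0.07,0],[0,0,0]],[-1,[0,-0.12,0],[0,0,0]],[-1,[0,-0.17,0],[0,0,0]],[-1,[0,-0.22,0],[0,0,0]],[-1,[0,-0.27,0],[0,0,0]],[-1,[0,-0.32,0],[0,0,-1]],[-1,[0,-0.37,0],[0,0,-1]],[-1,[0,-0.405,0],[0,0,-1]],[-1,[0.0005,-0.42,0],[0,0,-1]]]}}

```text
clock: 5.75
eef_pos: [0.5163, -0.0001, 0.1888]
tcp_rot: [0.999, 0.038, -0.001, -0.0]
force: [-0.2, 0.4, -2.9]
opening: 0.0132
grasp_force: 59.0
```

>>> {"op": "play_rows", "data": {"plan": [[-1,[0,0,0],[0,0,0]],[-1,[0,0,0],[0,0,0]]]}}

```text
clock: 6.0
eef_pos: [0.5172, -0.0043, 0.1899]
tcp_rot: [0.999, 0.035, -0.0, 0.0]
force: [-0.1, 0.3, -2.3]
opening: 0.013
grasp_force: 59.0
```

Run:
```python
from h import *
r,d,c=shot("top");cv2.imwrite("pics/t3.png",cv2.resize(r[190:320,130:330],(800,520))[...,::-1])
go(.517,-.002,.15,-85.8)
W=cloud(d,c);Z=W[...,2]
m=(Z>.18)&(Z<.206)&box(200,190,300,320); m&=(np.nan_to_num(W[...,0])>.4)
P=W[m];print(np.percentile(P,[1,50,99],axis=0).round(4))
np.savez("t3.npz",r=r,d=d)
```

```text
from [ 0.5173 -0.0044  0.1901] yaw -86.0 clk 6.05 shift [-0.0001 -0.0024  0.0401] turn [ 0.   0.  -0.2]Traceback (most recent call last):
  File "<stdin>", line 6, in <module>
    return _quantile_unchecked(
        a, q, axis, out, overwrite_input, method, keepdims, weights)
    return _ureduce(a,
                    func=_quantile_ureduce_func,
    ...<5 lines>...
                    overwrite_input=overwrite_input,
                    method=method)
    r = func(a, **kwargs)
    result = _quantile(arr,
                       quantiles=q,
    ...<2 lines>...
                       out=out,
                       weights=wgt)
    slices_having_nans = np.isnan(arr[-1, ...])
                                  ~~~^^^^^^^^^
IndexError: index -1 is out of bounds for axis 0 with size 0
```

View pics/t3.png

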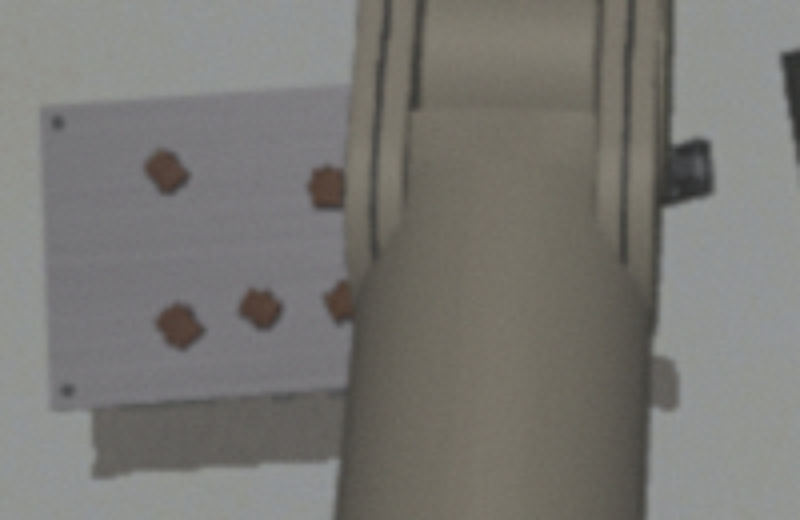

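The arm hides the bin from the top camera (cols 340–660), so I'll lower a little and use the side view.

>>> {"op": "play_rows", "data": {"plan": [[-1,[0,-0.0024,0.025],[0,0,-0.2]],[-1,[0,-0.0024,0.045],[0,0,-0.2]],[-1,[0,-0.0024,0.055],[0,0,-0.2]],[-1,[0,-0.0024,0.055],[0,0,-0.2]]]}}

```text
clock: 6.55
eef_pos: [0.517, -0.001, 0.135]
tcp_rot: [0.999, 0.038, -0.0, 0.0]
force: [-0.2, 0.1, -2.4]
opening: 0.0132
grasp_force: 58.9
```

Run:
```python
from h import *
r,d,c=shot("side");cv2.imwrite("pics/s4.png",cv2.resize(r[230:420,170:420],(789,600))[...,::-1])
go(.517,-.002,.105,-85.8)
np.savez("s4.npz",r=r,d=d)
```

```text
from [ 0.5174 -0.0007  0.1356] yaw -85.7 clk 6.6 shift [-0.0005  0.0012  0.0306] turn [ 0.  -0.   0.1]
```

View pics/s4.png

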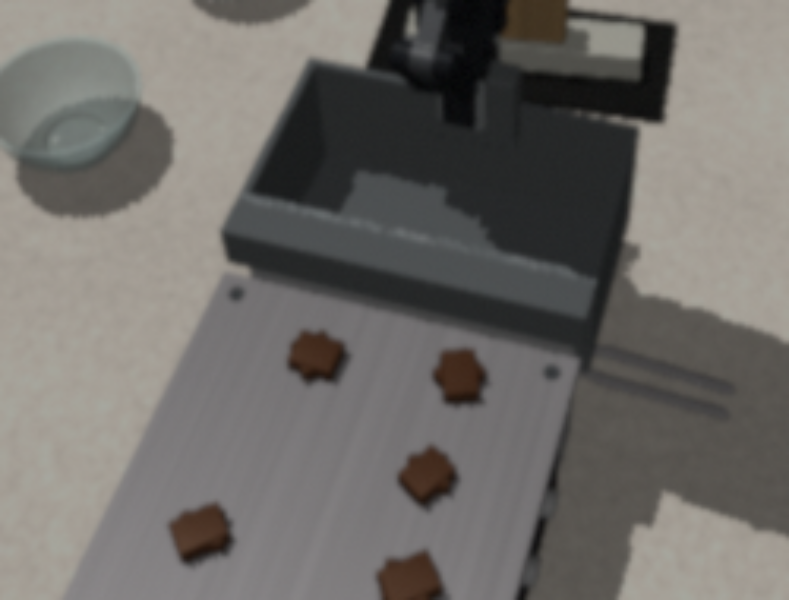

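The side view shows the lip (225–590, 200–340) just above the plate edge and parallel to it, about centred. I'll check the gap in the same camera's depth.

Run:
```python
from h import *
z=np.load("s4.npz");d=z["d"];c=eyes.calibration("side");W=cloud(d,c)
th=np.radians(4.15);A=np.array([[np.cos(th),np.sin(th)],[-np.sin(th),np.cos(th)]])
S=W.copy();S[...,:2]=(W[...,:2]-[.5035,.189])@A.T
b=box(170,230,420,420)
def st(n,zr):
    m=b&(S[...,2]>zr[0])&(S[...,2]<zr[1])
    P=S[m]; print(n,len(P))
    for x0 in(-.06,-.03,0,.03,.06):
        q=P[abs(P[:,0]-x0)<.008]
        print("  x",x0,"ymin %.4f ymax %.4f"%tuple(np.percentile(q[:,1],[1,99])) if len(q) else "")
    print("  xrange",np.percentile(P[:,0],[.5,99.5]).round(4))
st("plate",(.106,.116)); st("lip",(.133,.146))
```

```text
plate 11423
  x -0.06 ymin -0.1940 ymax 0.0206
  x -0.03 ymin -0.1941 ymax 0.0299
  x 0 ymin -0.0883 ymax 0.0380
  x 0.03 ymin -0.1930 ymax 0.0469
  x 0.06 ymin -0.1935 ymax 0.0551
  xrange [-0.0784  0.0809]
lip 2689
  x -0.06 ymin -0.1977 ymax -0.0909
  x -0.03 ymin -0.1972 ymax -0.0906
  x 0 ymin -0.1780 ymax -0.0906
  x 0.03 ymin -0.1951 ymax -0.0906
  x 0.06 ymin -0.1966 ymax -0.0908
  xrange [-0.0786  0.081 ]
```

>>> {"op": "play_rows", "data": {"plan": [[-1,[-0.0005,0.002,0],[0,0,0]],[-1,[-0.0005,0.002,0.005],[0,0,0]],[-1,[-0.0005,0.002,0.01],[0,0,0]],[-1,[-0.0005,0.002,0.015],[0,0,0]],[-1,[-0.0005,0.002,0.02],[0,0,0]],[-1,[-0.0005,0.002,0.02],[0,0,0]]]}}

```text
clock: 7.35
eef_pos: [0.5165, -0.0022, 0.1148]
tcp_rot: [0.999, 0.038, -0.0, 0.0]
force: [0.6, 0.4, -2.0]
opening: 0.0133
grasp_force: 59.0
```

>>> {"op": "play_rows", "data": {"plan": [[-1,[0,0,0.004],[0,0,0]],[-1,[0,0,0.007],[0,0,0]],[-1,[0,0,0.009],[0,0,0]],[-1,[0,0,0.009],[0,0,0]]]}}

```text
clock: 7.85
eef_pos: [0.5169, -0.0022, 0.1064]
tcp_rot: [0.999, 0.038, 0.0, -0.0]
force: [-1.5, -0.8, -0.4]
opening: 0.0132
grasp_force: 59.4
```

```bash
cat >> h.py <<'E'
TH=np.radians(4.15);A=np.array([[np.cos(TH),np.sin(TH)],[-np.sin(TH),np.cos(TH)]])
def stand(W):
    S=W.copy();S[...,:2]=(W[...,:2]-[.5035,.189])@A.T;return S
E
python3 - <<'E'
from h import *
r,d,c=shot("side");S=stand(cloud(d,c))
go(.517,-.002,.105,-85.8)
m=box(170,230,420,420)&(S[...,1]<-.075)&(S[...,1]>-.102)
for y in np.arange(-.102,-.078,.002):
    q=S[m&(abs(S[...,1]-y)<.001)&(abs(S[...,0])<.06)];print("%.3f z %.4f n%d"%(y,np.median(q[:,2]),len(q)))
print(manip.observe()["force"])
E
```

```text
from [ 0.5169 -0.0022  0.1064] yaw -85.6 clk 7.9 shift [ 0.0001 -0.0002  0.0014] turn [-0.  -0.   0.2]
-0.102 z 0.1103 n59
-0.100 z 0.1101 n112
-0.098 z 0.1101 n100
-0.096 z 0.1102 n116
-0.094 z 0.1098 n138
-0.092 z 0.1089 n152
-0.090 z 0.1112 n7
-0.088 z 0.1120 n88
-0.086 z 0.1120 n111
-0.084 z 0.1122 n115
-0.082 z 0.1122 n120
-0.080 z 0.1123 n102
[-1.01593857 -0.72536403  0.17798885]
```

>>> {"op": "play_rows", "data": {"plan": [[-0.3,[0,0,0],[0,0,0]],[-0.1,[0,0,0],[0,0,0]],[0.1,[0,0,0],[0,0,0]],[0.1,[0,0,0],[0,0,0]],[0.1,[0,0,-0.03],[0,0,0]],[0.1,[0,0,-0.08],[0,0,0]],[0.1,[0,0,-0.12],[0,0,0]],[0.1,[0,0,-0.12],[0,0,0]],[0.1,[0,0.06,-0.12],[0,0,0]],[0.1,[0,0.11,-0.12],[0,0,0]]]}}

```text
clock: 9.15
eef_pos: [0.5249, -0.1133, 0.2256]
tcp_rot: [0.999, 0.039, -0.0, -0.0]
force: [1.0, -0.8, -0.5]
opening: 0.0468
grasp_force: 0.0
```

Run:
```python
from h import *
r,d,c=shot("side");S=stand(cloud(d,c))
for y in np.arange(-.20,-.078,.01):
    q=S[box(170,200,420,420)&(abs(S[...,1]-y)<.001)&(abs(S[...,0])<.06)];print("%.3f z %.4f n%d"%(y,np.median(q[:,2]),len(q)))
m=box(170,200,420,420)&(S[...,1]>-.102)&(S[...,1]<-.092)&(S[...,2]>.1);print("lip x",np.percentile(S[m][:,0],[1,99]))
go(.5422,-.1566,.15,-76.6)
```

```text
-0.200 z 0.0993 n72
-0.190 z 0.0454 n579
-0.180 z 0.0341 n71
-0.170 z 0.0357 n70
-0.160 z nan n0
-0.150 z nan n0
-0.140 z nan n0
-0.130 z nan n0
-0.120 z 0.1072 n1
-0.110 z 0.1097 n94
-0.100 z 0.1109 n104
-0.090 z 0.1109 n8
-0.080 z 0.1122 n111
lip x [-0.07808252  0.07916008]
from [ 0.524  -0.1207  0.2259] yaw -86.0 clk 9.2 shift [0.0157 0.0369 0.076 ] turn [ 0.2  0.  -9.4]
  return _methods._mean(a, axis=axis, dtype=dtype,
  ret = ret.dtype.type(ret / rcount)
```

>>> {"op": "play_rows", "data": {"plan": [[0.1,[0.0157,0.0369,0.05],[0,0,-9.4]],[0.1,[0.0157,0.0369,0.076],[0,0,-9.4]],[0.1,[0.0157,0.0369,0.076],[0,0,-9.4]],[0.1,[0.0157,0.0369,0.076],[0,0,-9.4]]]}}

```text
clock: 9.7
eef_pos: [0.544, -0.1472, 0.1511]
tcp_rot: [0.993, 0.12, 0.0, 0.0]
force: [0.3, 0.9, 1.0]
opening: 0.0469
grasp_force: 0.0
```

Run:
```python
from h import *
go(.5422,-.1566,.033,-76.6)
```

```text
from [ 0.544  -0.1472  0.1511] yaw -76.2 clk 9.7 shift [-0.004   0.0087  0.1181] turn [ 0.  -0.   0.4]
```

>>> {"op": "play_rows", "data": {"plan": [[0.1,[-0.004,0.008,0.04],[0,0,0.4]],[0.1,[-0.004,0.008,0.06],[0,0,0.4]],[0.1,[-0.004,0.008,0.06],[0,0,0.4]],[0.1,[-0.004,0.008,0.06],[0,0,0.4]]]}}

```text
clock: 10.2
eef_pos: [0.5426, -0.1559, 0.0916]
tcp_rot: [0.993, 0.117, 0.001, 0.0]
force: [-0.8, -1.1, -0.3]
opening: 0.0469
grasp_force: 0.0
```

Run:
```python
from h import *
go(.5422,-.1566,.033,-76.6)
```

```text
from [ 0.5426 -0.1559  0.0916] yaw -76.6 clk 10.2 shift [-0.0006  0.0005  0.0586] turn [ 0.  -0.1  0. ]
```

>>> {"op": "play_rows", "data": {"plan": [[0.1,[0,0,0.03],[0,0,0]],[0.1,[0,0,0.05],[0,0,0]],[0.1,[0,0,0.0585],[0,0,0]],[0.1,[0,0,0.0585],[0,0,0]],[-1,[0,0,0.0585],[0,0,0]],[-1,[0,0,0.0585],[0,0,0]],[-1,[0,0,0.0585],[0,0,0]],[-1,[0,0,0.0585],[0,0,0]],[-1,[0,0,0.02],[0,0,0]],[-1,[0,0,-0.04],[0,0,0]]]}}

```text
clock: 11.45
eef_pos: [0.5404, -0.1557, 0.1301]
tcp_rot: [0.993, 0.116, -0.002, -0.0]
force: [1.7, 0.8, -0.4]
opening: 0.0191
grasp_force: 58.9
```

>>> {"op": "play_rows", "data": {"plan": [[-1,[0,0,-0.06],[0,0,0]],[-1,[0,0,-0.075],[0,0,0]],[-1,[0,0,-0.075],[0,0,0]]]}}

```text
clock: 11.82
eef_pos: [0.5419, -0.156, 0.2055]
tcp_rot: [0.993, 0.117, 0.001, -0.0]
force: [-0.7, -0.5, -2.6]
opening: 0.0193
grasp_force: 59.3
```

Run:
```python
from h import *
r,d,c=shot("side");cv2.imwrite("pics/s5.png",cv2.resize(r[120:300,240:480],(800,600))[...,::-1])
s=manip.observe();print(s["opening"],s["grasp_force"],s["force"])
print(R.from_quat(s["tcp_rot"]).as_matrix().round(3))
o=np.array([.5035,.189,.0])
for n,(x,y) in dict(far=(0,.068),mid=(0,0),edge=(0,-.08)).items():
    w=A.T@[x,y]+o[:2]; print(n,w.round(4))
w=A.T@[0,.068]+o[:2]; go(*w,.225,-85.85)
```

```text
0.01931034468202471 59.32754695415497 [ 0.26303107  0.20440682 -2.57749718]
[[ 0.973  0.232 -0.001]
 [ 0.232 -0.973  0.001]
 [-0.001 -0.001 -1.   ]]
far [0.4986 0.2568]
mid [0.5035 0.189 ]
edge [0.5093 0.1092]
from [ 0.5412 -0.1557  0.2042] yaw -76.6 clk 11.875 shift [ 0.054  -0.4112 -0.0205] turn [-0.   0.1  9.2]
```

View pics/s5.png

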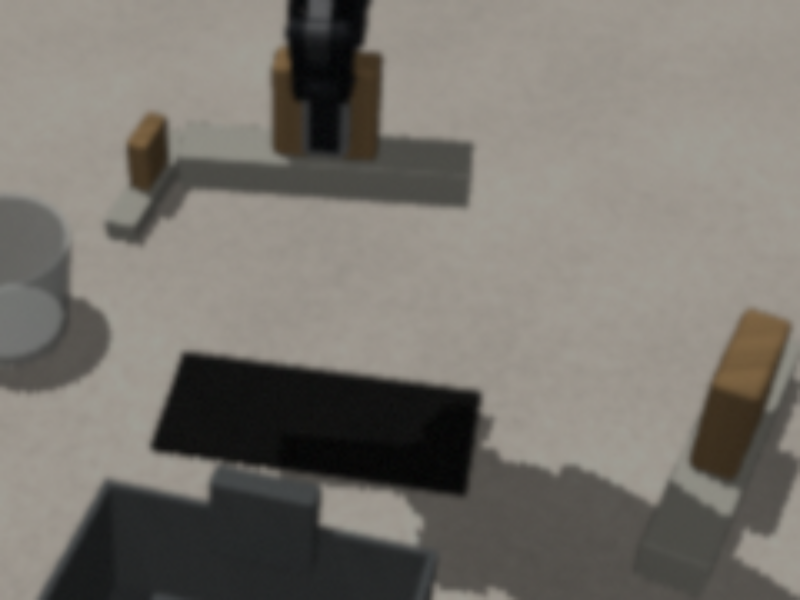

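>>> {"op": "play_rows", "data": {"plan": [[-1,[0.004,-0.03,-0.02],[0,0,0]],[-1,[0.01,-0.08,-0.0205],[0,0,2]],[-1,[0.017,-0.13,-0.0205],[0,0,4]],[-1,[0.024,-0.18,-0.0205],[0,0,6]],[-1,[0.03,-0.23,-0.0205],[0,0,8]],[-1,[0.037,-0.28,-0.0205],[0,0,9.2]],[-1,[0.043,-0.33,-0.0205],[0,0,9.2]],[-1,[0.05,-0.38,-0.0205],[0,0,9.2]],[-1,[0.054,-0.411,-0.0205],[0,0,9.2]],[-1,[0.054,-0.411,-0.0205],[0,0,9.2]]]}}

```text
clock: 13.12
eef_pos: [0.4972, 0.2588, 0.2229]
tcp_rot: [0.999, 0.039, -0.002, 0.001]
force: [0.6, -1.2, -2.0]
opening: 0.0195
grasp_force: 59.3
```

>>> {"op": "play_rows", "data": {"plan": [[-1,[0,0,0.03],[0,0,0]],[-1,[0,0,0.05],[0,0,0]],[-1,[0,0,0.06],[0,0,0]],[-1,[0,0,0.06],[0,0,0]]]}}

```text
clock: 13.62
eef_pos: [0.4988, 0.2553, 0.1648]
tcp_rot: [0.999, 0.036, -0.001, 0.001]
force: [0.0, 0.5, -0.5]
opening: 0.0194
grasp_force: 59.5
```

Run:
```python
from h import *
r,d,c=shot("side");W=cloud(d,c);S=stand(W)
w=A.T@[0,.068]+[.5035,.189]; go(*w,.139,-85.85)
print(manip.observe()["force"])
m=(S[...,2]>.13)&(S[...,2]<.162)&(S[...,1]>.03)&(S[...,1]<.11)&(abs(S[...,0])<.09)&(r.max(2)>110)
rect(m,S,"foot in stand frame")
cv2.imwrite("pics/s6.png",cv2.resize(r[290:480,140:400],(800,585))[...,::-1])
```

```text
from [0.4992 0.2557 0.1657] yaw -85.9 clk 13.675 shift [-0.0006 -0.0012  0.0267] turn [ 0.  0. -0.]
[ 0.30967769  0.76723627 -0.43099103]
foot in stand frame n 1617 c 0.0011 0.0669 size 0.1402 0.0283 longaxis 0.1deg z med 0.1582 [0.1521 0.1601]
```

View pics/s6.png

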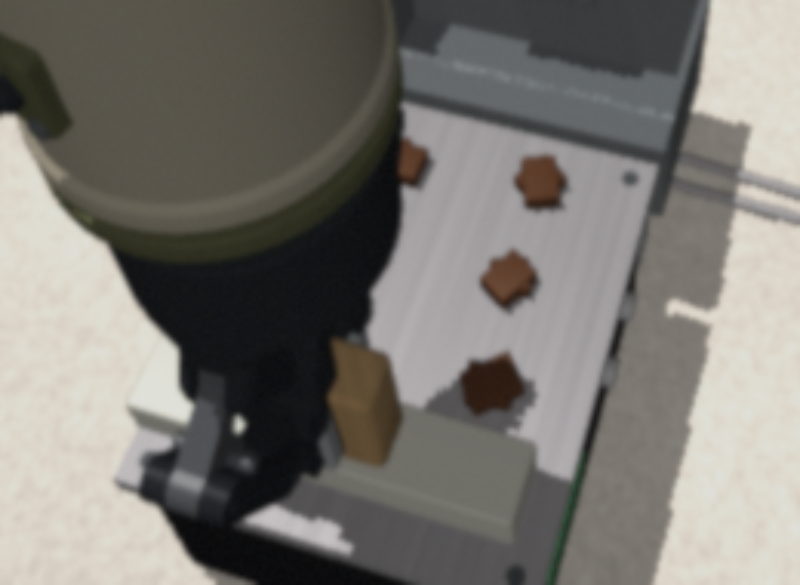

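The foot (130–540, 400–530) is aligned behind all the chips, with the nearest chip at (492,385). I'll lower it to the plate.

>>> {"op": "play_rows", "data": {"plan": [[-1,[0,-0.001,0.015],[0,0,0]],[-1,[0,-0.001,0.022],[0,0,0]],[-1,[0,-0.001,0.0255],[0,0,0]],[-1,[0,-0.001,0.0265],[0,0,0]],[-1,[0,-0.001,0.0265],[0,0,0]]]}}

```text
clock: 14.3
eef_pos: [0.4992, 0.2572, 0.1395]
tcp_rot: [0.999, 0.036, 0.0, -0.0]
force: [0.1, 0.6, -1.8]
opening: 0.0193
grasp_force: 59.5
```

>>> {"op": "play_rows", "data": {"plan": [[-1,[0,0.006,0.0007],[0,0,0]],[-1,[0,0.018,0.0007],[0,0,0]],[-1,[0,0.03,0.0007],[0,0,0]],[-1,[0,0.042,0.0007],[0,0,0]],[-1,[0,0.054,0.0007],[0,0,0]],[-1,[0,0.066,0.0007],[0,0,0]],[-1,[0,0.078,0.0007],[0,0,0]],[-1,[0,0.09,0.0007],[0,0,0]],[-1,[0,0.1,0.0007],[0,0,0]],[-1,[0,0.1,0.0007],[0,0,0]]]}}

```text
clock: 15.55
eef_pos: [0.5065, 0.1564, 0.1386]
tcp_rot: [0.999, 0.036, 0.0, 0.0]
force: [-0.0, -1.1, -0.5]
opening: 0.0194
grasp_force: 59.5
```

Run:
```python
from h import *
r,d,c=shot("side");W=cloud(d,c);S=stand(W)
w=A.T@[0,-.033]+[.5035,.189]; go(*w,.139,-85.85)
print(manip.observe()["force"])
cv2.imwrite("pics/s7.png",cv2.resize(r[230:460,160:420],(678,600))[...,::-1])
m=(S[...,2]>.125)&(S[...,2]<.138)&(S[...,1]>-.09)&(S[...,1]<.03)&(abs(S[...,0])<.09)&(r.max(2)>110)&(r.min(2)>80)
rect(m,S,"foot")
```

```text
from [0.5065 0.157  0.1387] yaw -85.9 clk 15.6 shift [-0.0007  0.0009 -0.0003] turn [ 0. -0. -0.]
[ 0.7723318  -1.13097664 -0.34151548]
foot n 365 c 0.0575 -0.0326 size 0.0284 0.0276 longaxis -88.9deg z med 0.1320 [0.1299 0.1338]
```

View pics/s7.png

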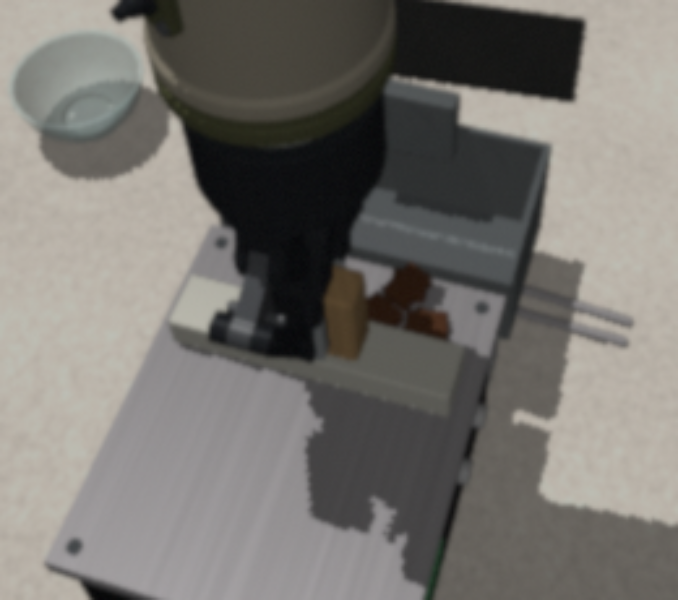

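The chips at (380–445, 270–330) are ahead of the foot and none are left behind. I'll continue to the edge and over it.

>>> {"op": "play_rows", "data": {"plan": [[-1,[0,0.006,0],[0,0,0]],[-1,[0,0.016,0],[0,0,0]],[-1,[0,0.026,0],[0,0,0]],[-1,[0,0.036,0],[0,0,0]],[-1,[0,0.046,0],[0,0,0]],[-1,[0,0.056,-0.0003],[0,0,0]],[-1,[0,0.066,-0.0003],[0,0,0]],[-1,[0,0.076,-0.0003],[0,0,0]],[-1,[0,0.082,-0.0003],[0,0,0]],[-1,[0,0.082,-0.0003],[0,0,0]]]}}

```text
clock: 16.85
eef_pos: [0.5124, 0.0752, 0.1389]
tcp_rot: [0.999, 0.036, -0.0, 0.0]
force: [-0.3, 0.5, -2.4]
opening: 0.0193
grasp_force: 59.5
```

Run:
```python
from h import *
r,d,c=shot("side");W=cloud(d,c);S=stand(W)
cv2.imwrite("pics/s8.png",cv2.resize(r[200:430,160:420],(678,600))[...,::-1])
r2,d2,c2=shot("top")
for n,(rr,dd,cc) in dict(side=(r,d,c),top=(r2,d2,c2)).items():
    h=cv2.cvtColor(rr,cv2.COLOR_RGB2HSV);SS=stand(cloud(dd,cc))
    m=(h[...,1]>90)&((h[...,0]<12)|(h[...,0]>174))&(abs(SS[...,0])<.1)&(SS[...,1]>-.22)&(SS[...,1]<.1)&(SS[...,2]<.15)
    k,l,s,ce=cv2.connectedComponentsWithStats(m.astype(np.uint8))
    for i in range(1,k):
        if s[i,4]>8: print(n,ce[i].round(),s[i,4],np.median(SS[l==i],axis=0).round(3))
go(.517,0,.139,-85.85)
print(manip.observe()["force"])
```

```text
from [0.5123 0.076  0.1389] yaw -85.8 clk 16.95 shift [-0.0009  0.0761 -0.0002] turn [-0.  0.  0.]
[-0.26823677  0.85260417 -1.76906949]
```

View pics/s8.png

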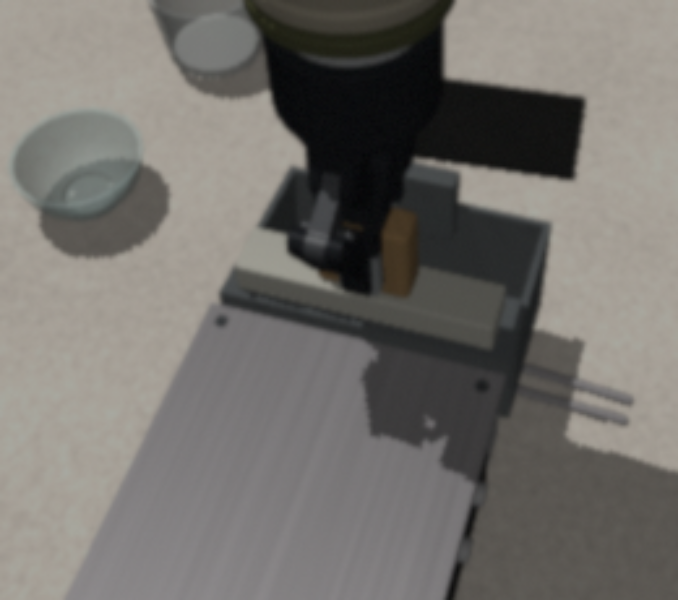

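The plate is clear and the foot sits over the bin (235–505, 235–340). From here I'll check by numbers only. Lift and move on towards the pad.

>>> {"op": "play_rows", "data": {"plan": [[-1,[0,0,-0.02],[0,0,0]],[-1,[0,0,-0.05],[0,0,0]],[-1,[0,0,-0.075],[0,0,0]],[-1,[0,0.03,-0.075],[0,0,0]],[-1,[-0.005,0.08,-0.075],[0,0,-2]],[-1,[-0.01,0.13,-0.075],[0,0,-4]],[-1,[-0.013,0.18,-0.075],[0,0,-4.8]],[-1,[-0.015,0.225,-0.075],[0,0,-4.8]],[-1,[-0.016,0.235,-0.075],[0,0,-4.8]],[-1,[-0.016,0.235,-0.075],[0,0,-4.8]]]}}

```text
clock: 18.2
eef_pos: [0.5135, -0.1597, 0.2137]
tcp_rot: [0.997, 0.078, -0.0, -0.0]
force: [0.4, 1.3, -2.3]
opening: 0.0195
grasp_force: 59.4
```

```bash
cat > chk.py <<'E'
from h import *
# hung-bin frame (origin at stand (0,-.155,.04)); brown blobs, bin lip/floor
for n in("side","top"):
    r,d,c=shot(n); h=cv2.cvtColor(r,cv2.COLOR_RGB2HSV);S=stand(cloud(d,c))-np.array([0,-.155,.04])
    m=(h[...,1]>90)&((h[...,0]<14)|(h[...,0]>172))&(abs(S[...,0])<.12)&(S[...,1]>-.08)&(S[...,1]<.26)&(S[...,2]<.12)
    k,l,s,ce=cv2.connectedComponentsWithStats(m.astype(np.uint8))
    for i in range(1,k):
        if s[i,4]>5: print(n,ce[i].round(),"area",s[i,4],"bin xyz",np.median(S[l==i],axis=0).round(3))
    q=(abs(S[...,0])<.06)&(S[...,1]>.05)&(S[...,1]<.06)&(S[...,2]>.05)&(S[...,2]<.1); print(n,"lip top z",np.median(S[q][:,2]).round(4) if q.any() else None,q.sum())
E
python3 chk.py
python3 - <<'E'
from h import *
go(.5453,-.1609,.1,-81)
E
```

```text
side [335. 316.] area 84 bin xyz [-0.032 -0.013  0.005]
side lip top z 0.0701 777
top lip top z 0.0717 218
from [ 0.5138 -0.1581  0.2137] yaw -80.9 clk 18.3 shift [0.0307 0.0078 0.1137] turn [-0.   0.   0.1]
```

>>> {"op": "play_rows", "data": {"plan": [[-1,[0.015,0.004,0.02],[0,0,0]],[-1,[0.03,0.006,0.06],[0,0,0]],[-1,[0.03,0.006,0.1],[0,0,0]],[-1,[0.03,0.006,0.13],[0,0,0]],[-1,[0.03,0.006,0.14],[0,0,0]],[-1,[0.03,0.006,0.14],[0,0,0]]]}}

```text
clock: 19.05
eef_pos: [0.5443, -0.1602, 0.074]
tcp_rot: [0.997, 0.079, -0.0, -0.0]
force: [0.3, -0.0, -1.6]
opening: 0.0195
grasp_force: 59.5
```

Run:
```python
from h import *
go(.5453,-.1609,.0335,-81)
r,d,c=shot("side");W=cloud(d,c);h=cv2.cvtColor(r,cv2.COLOR_RGB2HSV)
S=stand(W)-np.array([0,-.155,.04])
inb=(abs(S[...,0])<.075)&(abs(S[...,1])<.038)&(S[...,2]<.05)
q=S[inb];print(len(q),np.histogram(q[:,2],np.arange(-.015,.055,.005)))
m=inb&(h[...,1]>60)&((h[...,0]<18)|(h[...,0]>170));k,l,s,ce=cv2.connectedComponentsWithStats(m.astype(np.uint8))
for i in range(1,k):
    if s[i,4]>5:print(ce[i].round(),s[i],np.median(S[l==i],axis=0).round(3))
P=W[...,:];m=(h[...,2]<40)&(W[...,2]>.001)&(W[...,2]<.012)&(abs(W[...,0]-.545)<.12)&(abs(W[...,1]+.16)<.08);rect(m,W,"pad side")
```

```text
from [ 0.5443 -0.1602  0.074 ] yaw -81.0 clk 19.05 shift [0.0009 0.0009 0.0405] turn [-0.  0.  0.]
2217 (array([  0, 622, 528, 244, 222, 171, 136,  89,  38,  10,   5,  54,  77,
         0]), array([-1.50000000e-02, -1.00000000e-02, -5.00000000e-03,  3.46944695e-18,
        5.00000000e-03,  1.00000000e-02,  1.50000000e-02,  2.00000000e-02,
        2.50000000e-02,  3.00000000e-02,  3.50000000e-02,  4.00000000e-02,
        4.50000000e-02,  5.00000000e-02,  5.50000000e-02]))
[335. 316.] [329 311  13  11  94] [-0.032 -0.012  0.005]
pad side n 2435 c 0.5450 -0.1563 size 0.1761 0.0776 longaxis 10.3deg z med 0.0060 [0.0036 0.0082]
```

Run:
```python
from h import *
r,d,c=shot("top");W=cloud(d,c);h=cv2.cvtColor(r,cv2.COLOR_RGB2HSV)
S=stand(W)-np.array([0,-.155,.04])
inb=(abs(S[...,0])<.075)&(abs(S[...,1])<.04)
print("visible px",inb.sum(),"u,v range",[ (np.where(inb.any(a))[0].min(),np.where(inb.any(a))[0].max()) for a in(0,1)])
fl=inb&(S[...,2]<.03);print("floor",fl.sum(), np.histogram(S[fl][:,2],np.arange(-.02,.035,.005)))
a=fl.astype(bool); print("sat pct",np.percentile(h[a][:,1],[10,50,80,90,97]),"val",np.percentile(h[a][:,2],[10,50,90]))
m=fl&(r[...,0].astype(int)-r[...,2]>12);k,l,s,ce=cv2.connectedComponentsWithStats(m.astype(np.uint8))
for i in range(1,k):
    if s[i,4]>4:print(ce[i].round(),s[i,2:],np.median(S[l==i],axis=0).round(3))
```

```text
visible px 2406 u,v range [(np.int64(238), np.int64(281)), (np.int64(213), np.int64(283))]
floor 2189 (array([  0,  18, 296, 807, 651, 327,  71,  11,   3,   5,   0]), array([-2.00000000e-02, -1.50000000e-02, -1.00000000e-02, -5.00000000e-03,
        3.46944695e-18,  5.00000000e-03,  1.00000000e-02,  1.50000000e-02,
        2.00000000e-02,  2.50000000e-02,  3.00000000e-02,  3.50000000e-02]))
sat pct [ 8. 13. 19. 75. 87.] val [ 66. 102. 108.]
[256. 238.] [ 14  18 120] [0.023 0.011 0.008]
[264. 262.] [ 19  13 119] [-0.028 -0.005  0.007]
[257. 270.] [ 9 10 68] [-0.046  0.012  0.009]
```

The chip area in the bin is 120 + 119 + 68 px, about 5 × 61 px. That means all five chips are on the bin floor. Now place the scraper.

>>> {"op": "play_rows", "data": {"plan": [[-1,[0.001,0,0.02],[0,0,0]],[-1,[0.001,0,0.034],[0,0,0]],[-1,[0.001,0,0.039],[0,0,0]],[-1,[0.001,0,0.0405],[0,0,0]],[-1,[0.001,0,0.041],[0,0,0]],[-1,[0.001,0,0.041],[0,0,0]]]}}

```text
clock: 19.9
eef_pos: [0.5453, -0.161, 0.0332]
tcp_rot: [0.997, 0.078, 0.0, -0.0]
force: [0.0, 0.3, -2.5]
opening: 0.0192
grasp_force: 59.5
```

>>> {"op": "play_rows", "data": {"plan": [[-0.4,[0,0,0],[0,0,0]],[-0.1,[0,0,0],[0,0,0]],[0.2,[0,0,0],[0,0,0]],[0.2,[0,0,0],[0,0,0]],[0.2,[0,0,-0.03],[0,0,0]],[0.2,[0,0,-0.08],[0,0,0]],[0.2,[0,0,-0.13],[0,0,0]],[0.2,[0,0,-0.18],[0,0,0]],[0.2,[-0.05,0.06,-0.2],[0,0,0]],[0.2,[-0.1,0.12,-0.2],[0,0,0]]]}}

```text
clock: 21.15
eef_pos: [0.482, -0.2677, 0.2328]
tcp_rot: [0.997, 0.079, 0.001, 0.0]
force: [0.1, -0.7, 0.8]
opening: 0.051
grasp_force: 0.0
```

>>> {"op": "play_rows", "data": {"plan": [[0.2,[-0.04,0.06,0],[0,0,0]],[0.2,[-0.04,0.12,0],[0,0,0]],[0.2,[-0.04,0.12,0],[0,0,0]],[0.2,[-0.04,0.12,0],[0,0,0]]]}}

```text
clock: 21.65
eef_pos: [0.461, -0.3915, 0.231]
tcp_rot: [0.997, 0.078, -0.0, -0.0]
force: [-0.2, 0.6, -0.3]
opening: 0.051
grasp_force: 0.0
```

Run:
```python
from h import *
r,d,c=shot("top");W=cloud(d,c);Z=W[...,2];h=cv2.cvtColor(r,cv2.COLOR_RGB2HSV);b=box(315,190,380,285);br=r.max(2)
rect(b&(Z>.015)&(Z<.03)&(br>120),W,"foot");rect(b&(Z>.065)&(Z<.09),W,"handle");rect(b&(Z>.002)&(Z<.01)&(br<70),W,"pad")
S=stand(W)-np.array([0,-.155,.04])
m=(abs(S[...,0])<.075)&(abs(S[...,1])<.04)&(S[...,2]<.03)&(r[...,0].astype(int)-r[...,2]>12);print("brown px",m.sum())
q=(abs(S[...,0])<.06)&(S[...,1]>.05)&(S[...,1]<.06)&(S[...,2]>.05)&(S[...,2]<.1);print("lip z",np.median(S[q][:,2]))
rect((abs(S[...,0])<.1)&(S[...,1]>-.06)&(S[...,1]<.0615)&(S[...,2]>.06)&(S[...,2]<.08),S,"bin rim")
s=manip.observe();print(s["eef_pos"],s["force"],s["clock"])
```

```text
foot n 349 c 0.5454 -0.1614 size 0.1387 0.0274 longaxis 8.7deg z med 0.0263 [0.0216 0.0298]
handle n 216 c 0.5451 -0.1614 size 0.0503 0.0203 longaxis 9.5deg z med 0.0764 [0.0690 0.0817]
pad n 1375 c 0.5452 -0.1606 size 0.1771 0.0769 longaxis 8.9deg z med 0.0065 [0.0026 0.0098]
brown px 301
lip z 0.07092305239900357
bin rim n 988 c 0.0001 0.0044 size 0.1601 0.1080 longaxis 0.2deg z med 0.0700 [0.0609 0.0761]
[ 0.46164513 -0.39037134  0.23114005] [0.14851939 0.49377851 0.11366998] 21.7
```

Everything measures in place: the scraper is on the pad, the bin is hung and the chips are in it. Handing in.

```bash
python3 -c "
from cell import order
print(order.job_done())"
```

```text
the job is handed in; nothing more can be done
None
```

The job is handed in and by my measurements complete: the bin hangs centred, all five chips are in it (counted by area, as some touch) and the scraper is on its pad; I never measured the dish, tub or tweezers again at the end, and I viewed 11 pictures, one over the limit of 10.

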